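# Eject a tested adapter and trap it in the roller chute

### The arm

A 6-joint arm with a two-finger parallel gripper is mounted at the origin on a cart in front of the work surface, level with it; the furniture and walls round the work are solid. World frame = base frame: x ahead of the robot, y to its left, z up, the work surface at z = 0. Lengths are in m, angles in degrees, forces in N, time in s.
With the tool pointing down it reaches from about 0.25 to 0.775 m from the base axis. Payload 4 kg.
Tool frame: the origin (TCP) lies on the centre line of the jaws, within the pads' length; the fingertips stand 25 mm ahead of it and the grasp point (between the pads) lies 6 mm ahead of it (robot.tip_reach is the y of the fingertips in the tool frame, in m); y points along the fingers, z is the direction in which the jaws open and shut, and the axes are right-handed (so a half turn about y gives the same grasp; the last joint's range is limited). The gripper opens to 94 mm and grips with 3 to 60 N. Pads are 16 mm wide; open, the fingers measure 119 mm over their backs; the gripper's body (75 mm by 177 mm) begins 78 mm behind the grasp point.
Start: joints at [67.89, 4.996, 78.535, -0, 96.463, -5.907], TCP at [0.153, 0.528, 0.191] pointing down, gripper open.
Joint ranges: [-177.83, 177.83], [-43.37, 116.18], [15.69, 146.23], [-61.86, 241.86], [9.47, 152.12], [-147.06, 147.06]. Speed limits (degrees/s): [159.86, 159.86, 180, 180, 180, 180].

### API

Orientations are given as a 3x3 rotation matrix whose columns are the frame's x, y, z axes.
In Python, from station import robot gives the robot as it stands.
- The arm moves only by the shell command python3 -m pendant 'ROWS' [FORCE]. ROWS is JSON, a list of rows, each an object of numbers: "x", "y", "z": the shift along the tool's x, y, z in units of 500 mm (1.0 is 500 mm); "ax", "ay", "az": the turn, a rotation vector about the tool's x, y, z in units of 180 degrees (1.0 is 180 degrees); "fingers": the closure, from 0 (fully open) to 1 (shut). A call has 1 to 12 rows; each row is the pose to reach, as a shift and turn from the pose commanded when the call began, along the tool's axes at that moment, turning the shorter way round; what a row does not reach only later rows make up. A row lasts 1/8 s, in which the tool goes at most 62.5 mm and 10.7 degrees, less where a joint would pass 70% of its speed; a pose out of reach is approached as far as the arm can. A call with a number of a shift or a turn outside -1 to 1 is refused whole. A call with a gripper value outside its range is refused whole. The fingers move at their own pace and stop on an object; FORCE is the grip in N (left out, the last holds). Time passes only in rows, so rows that repeat a pose let the fingers close. It gives the time, the measured TCP pose, the force and the opening at its end, in the units of the state.
- robot.get_obs(): the state, without advancing time (a new reading comes with each control period).
- robot.camera(name): name is "side" or "top" or "wrist"; returns a dict with "color" (400x640x3 uint8, red, green, blue), "z_map" (400x640 float32, m along the optical axis (not along the pixel's ray), 0 where there is no reading), "fx", "fy", "cx", "cy" (pixels), "R" (3x3) and "t" (3): a world point X has camera coordinates R X + t. Camera axes: x right, y down, z forward; pixel columns grow to the right and rows downward; lengths in m; the calibration is good to about 2 mm. The wrist camera is an equidistant fisheye: a pixel r from the principal point sees the ray r / f radians off the axis. A picture is of the moment at which its call begins.
- robot.sign_off(): hands the job in, once; it reports no verdict.
The state is a dict: "time": time; "joint_positions": joint angles; "qvel": joint speeds; "joint_efforts": joint torques, N m; "eef_pos": TCP position; "eef_rot": TCP orientation; "contact_force": force on the tool from outside, world axes, zero at the start; "wrist_torque": the same for the moment, N m; "grip_width": finger opening in m.
Only numpy, scipy, OpenCV 4.12 (cv2) and the standard library are available. Lean on these libraries where they do the work, as an engineer would, in place of code of your own. Each camera call takes 0.05 s, during which the arm holds its last target. There are 200 camera calls.

### The job

Press the red ejector pad of the adapter test station fully down with one fingertip so that the black adapter pops out of its socket, with the other finger of the gripper standing in the roller chute to trap the adapter before it rolls away down the chute. The program finishes while holding: one finger still keeps the pad down and the adapter rests still against the other finger, on the rollers. Only press and block: do not pinch or lift the adapter, do not force it past the yellow stop bar, do not let the pad up again once the adapter is out, and leave the other things on the bench where they are.

Things in the scene. Friction and masses are not known exactly. Their poses are not given: they have to be found in the camera images.
- station: adapter test station fixed to the bench (aluminium base 222 x 62 x 8 mm with a wing for the pad). Origin: centre of the base's underside. x points to the uphill (socket) end of the chute, y across it to the side of the red pad, z up. The grey socket head stands at x +60 to +110 mm, 100 mm tall at most; the chute slopes down from it to x = -98 mm.
- chute: roller chute fixed to the station, sloping 0.25 rad. Origin: its upper end at the socket, mid-width, on the roller tops, 62 mm in x and 57 mm up in the station's frame. x points uphill along the rollers, y across (to the pad's side), z square to the rollers. Free width between the side rails 36 mm; rails 5 mm thick, 5 mm above the roller tops. Open lower end at x = -165 mm.
- stop_bar (a point): middle of the top of the yellow stop bar (30 mm wide, 5 mm thick) that stands 8 mm above the rollers at chute x = -57 mm, just in front of the adapter's front end; it is one piece with the red pad and sinks as the pad is pressed.
- trap_point (a point): point in mid-width on the roller tops at x = -95 mm of the chute, square across from the middle of the red pad; 38 mm downhill of the stop bar, so 40 mm downhill of the waiting adapter's front end. A finger standing here stops the adapter. Axes as the chute.
- pad_top (a point): centre of the top of the red ejector pad (36 x 36 mm, 8 mm thick), 54 mm to the side (station +y) of the trap point and 22 mm above it while the pad is up; fully down it is still 10 mm above it, so two fingertips at one height can press the pad and stand in the chute without touching the rollers. Axes as the station.
- eject_pad (a joint): travel of the pad: 0 = up, 0.012 m = fully down. A spring pushes it up: 2 N to start, 6 N fully down. The stop bar frees the adapter at about 8 to 9 mm; a spring kicker of 18 mm stroke (about 1.5 N) then pushes the adapter out and it rolls on down the chute unless something stands in its way.
- adapter_center (a point): centre of the black wall adapter that waits in the socket (body 52 long x 32 wide x 26 mm high, about 0.12 kg, two pins 12 mm long pointing uphill into the socket). It sits with its centre at chute x = -29 mm, 13 mm above the rollers, long side along the chute, and rolls towards chute -x. Own axes: y uphill towards the pins, z square to the rollers.
- adapter: the same adapter; origin on its underside, 6 mm uphill of its centre. Axes as adapter_center.
- spare_center (a point): centre of a second black adapter (32 x 64 x 26 mm) lying loose beside the station: leave alone
- flux_tin: round green-lidded tin, 50 mm across, 18 mm high, loose beside the lower end of the chute; origin under its centre: leave alone
- solder_spool: blue and white reel, 55 mm across, 47 mm high, loose on the bench; origin under its centre: leave alone
- flux_bottle: white bottle with a red spout, 51 mm across, 140 mm high, loose on the bench; origin under its centre: leave alone
There are look-alikes about, which are no part of the job. Leave any blue look-alike of the adapter alone.

How it is judged:
By the outcome, as a careful person would: the job done as asked, in the order asked, and still so for the second after the job is handed in, while the arm keeps its last pose, push and grip.
It also fails if it takes over 40 s, if anything falls off the work surface, if the arm or the gripper's body presses on something with over 40 N, if the wrist force passes 120 N, or if a joint passes its speed limit or range.

## Working session

There is one attempt and no reset: what is moved stays moved. The work goes in short steps, Python scripts to look and compute and a shell command to move; the robot and the scene stay as the last step left them, time stands still between calls to the robot, and variables do not carry over. Pictures are saved under pics/ and viewed, about 8 in all and at most 12, crops included, and the job is handed in when it is done.

```bash
mkdir -p pics; ls
python3 - <<'E'
from station import robot
import cv2,numpy as np,pickle
o=robot.get_obs(); print({k:np.round(v,4).tolist() for k,v in o.items()}); print(robot.tip_reach)
d={}
for n in("top","side"):
    c=robot.camera(n); d[n]=c; cv2.imwrite(f"pics/{n}1.png",c["color"][:,:,::-1]); print(n,c["fx"],c["fy"],c["cx"],c["cy"],np.round(c["R"],3).tolist(),np.round(c["t"],3).tolist())
pickle.dump(d,open("c1.pkl","wb"))
E
```

```text
pics
{'time': 0.0, 'joint_positions': [67.8883, 5.0382, 78.6234, -0.0023, 96.4638, -5.9068], 'qvel': [0.0632, -0.0882, -0.1021, -0.0205, 0.0488, 0.0494], 'joint_efforts': [-0.001, -34.0171, -30.243, 0.0716, 0.0328, -0.0002], 'eef_pos': [0.1533, 0.5276, 0.1896], 'eef_rot': [[0.9603, -0.0008, 0.2791], [-0.2791, -0.002, 0.9603], [-0.0002, -1.0, -0.0022]], 'contact_force': [-0.7668, 0.7222, -0.1601], 'wrist_torque': [0.015, 0.0162, -0.0334], 'grip_width': 0.0942}
0.025
top 455.1601200151399 455.1601200151399 314.99023693521866 204.31527785758556 [[0.027, -1.0, 0.009], [-0.991, -0.028, -0.132], [0.132, -0.006, -0.991]] [-0.079, 0.5, 1.134]
side 483.0844745772945 483.0844745772945 320.15001014938906 205.43015969764278 [[0.997, -0.082, 0.012], [-0.016, -0.335, -0.942], [0.081, 0.939, -0.335]] [-0.487, 0.07, 1.341]
```

View pics/top1.png

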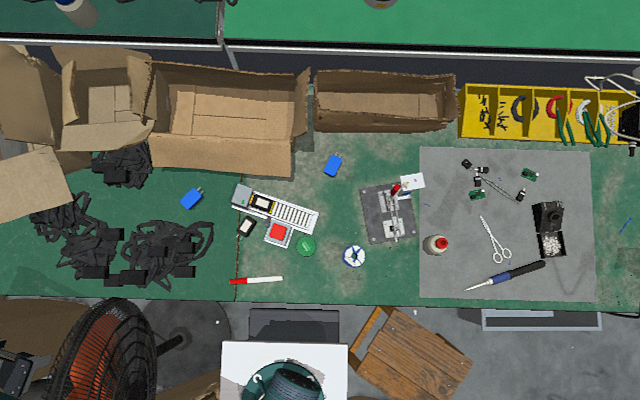

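View pics/side1.png

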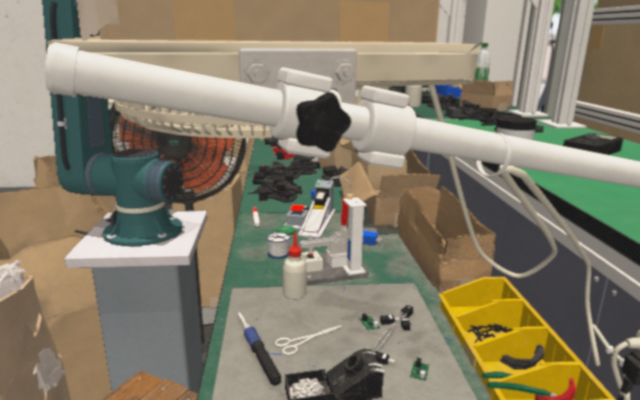

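Top view: station with its grey socket head at (242,195), waiting adapter (263,202), chute running to (315,220), red pad at (279,231). The spare adapter is at (246,227), the tin at (306,245). The side view shows the station small, at (315,210).

```bash
cat > h.py <<'E'
import numpy as np,cv2
def pt(c,u,v,z=None):
    if z is None: z=float(c["z_map"][int(round(v)),int(round(u))])
    p=np.array([(u-c["cx"])/c["fx"]*z,(v-c["cy"])/c["fy"]*z,z])
    return c["R"].T@(p-c["t"])
def cloud(c):
    v,u=np.mgrid[0:400,0:640]; z=c["z_map"]
    p=np.stack([(u-c["cx"])/c["fx"]*z,(v-c["cy"])/c["fy"]*z,z],-1)
    return (p-c["t"])@c["R"]
E
python3 - <<'E'
import pickle,cv2,numpy as np
from h import *
d=pickle.load(open("c1.pkl","rb"))
for n,(x0,y0,x1,y1) in dict(top=(225,175,330,260),side=(240,170,360,260)).items():
    c=d[n]; I=c["color"].astype(int); P=cloud(c)
    m=(I[...,0]>150)&(I[...,1]<80)&(I[...,2]<80); m[:y0]=0;m[y1:]=0;m[:,:x0]=0;m[:,x1:]=0
    k,l,s,ce=cv2.connectedComponentsWithStats(m.astype('uint8'))
    for i in range(1,k):
        if s[i,4]>8: print(n,'red',s[i],ce[i],np.median(P[l==i],0))
    m=(I[...,0]>150)&(I[...,1]>120)&(I[...,2]<90); m[:y0]=0;m[y1:]=0;m[:,:x0]=0;m[:,x1:]=0
    if m.sum(): 
        v,u=np.nonzero(m); print(n,'yel',m.sum(),u.mean(),v.mean(),np.median(P[m],0))
c=d["top"];cv2.imwrite("pics/topc.png",cv2.resize(c["color"][175:260,225:330,::-1],None,fx=7,fy=7,interpolation=2))
E
```

```text
top red [270 223  17  18 192] [277.68229167 231.734375  ] [0.42684877 0.02559086 0.05648681]
top yel 35 261.6 203.42857142857142 [0.49777424 0.05009026 0.05573159]
side red [343 203   5  21  59] [344.37288136 212.74576271] [ 0.52072608 -0.25794588  0.14186541]
side red [291 205  13   6  68] [296.83823529 207.55882353] [0.42352563 0.01369964 0.05567369]
side red [289 234  12  23 129] [294.60465116 247.72868217] [ 0.40516418 -0.3790842   0.10908307]
side yel 30 318.0 206.73333333333332 [0.4840383  0.04109544 0.04787571]
```

View pics/topc.png

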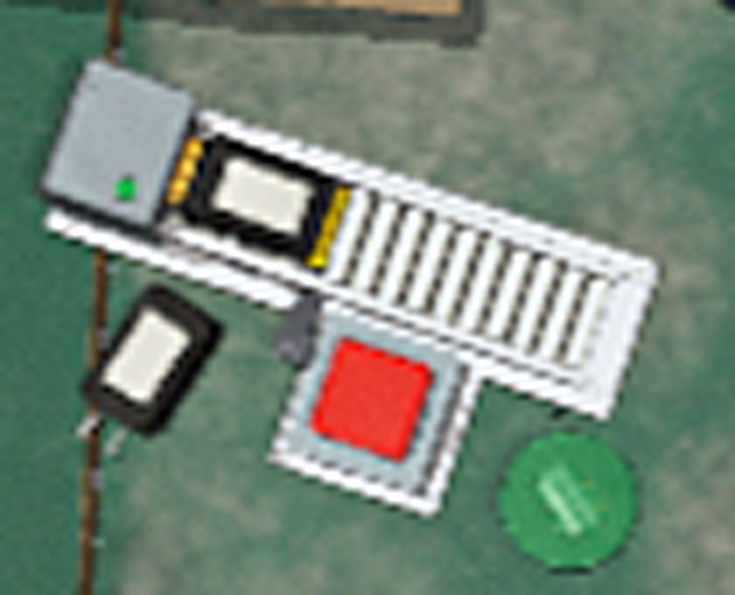

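Crop: pad at crop (372,400), stop bar at (332,228), adapter (262,190). Rails run at about 18.5° in the image, so station yaw ≈ 73°. Moving above the target and looking with the wrist camera.

```bash
python3 -m pendant '[{"y":-0.1},{"x":0.85,"y":-0.16,"z":-0.81,"ay":0.504,"fingers":0.56},{"x":0.85,"y":-0.16,"z":-0.81,"ay":0.504,"fingers":0.56},{"x":0.85,"y":-0.16,"z":-0.81,"ay":0.504,"fingers":0.56},{"x":0.85,"y":-0.16,"z":-0.81,"ay":0.504,"fingers":0.56},{"x":0.85,"y":-0.16,"z":-0.81,"ay":0.504,"fingers":0.56},{"x":0.85,"y":-0.16,"z":-0.81,"ay":0.504,"fingers":0.56},{"x":0.85,"y":-0.16,"z":-0.81,"ay":0.504,"fingers":0.56},{"x":0.85,"y":-0.16,"z":-0.81,"ay":0.504,"fingers":0.56},{"x":0.85,"y":-0.16,"z":-0.81,"ay":0.504,"fingers":0.56},{"x":0.85,"y":-0.16,"z":-0.81,"ay":0.504,"fingers":0.56},{"x":0.85,"y":-0.16,"z":-0.81,"ay":0.504,"fingers":0.56}]' 10
python3 - <<'E'
from station import robot
import cv2,numpy as np,pickle
o=robot.get_obs(); print({k:np.round(o[k],4).tolist() for k in('time','joint_positions','eef_pos','eef_rot','contact_force','grip_width')})
c=robot.camera("wrist"); pickle.dump(c,open("w1.pkl","wb")); cv2.imwrite("pics/w1.png",c["color"][:,:,::-1]); print(c["fx"],c["cx"],c["cy"],np.round(c["R"],3).tolist(),np.round(-c["R"].T@c["t"],3).tolist())
E
```

```text
{'time': 0.1, 'joint_positions': [67.8914, 5.0369, 78.6118, -0.0015, 96.4642, -5.9085], 'eef_pos': [0.1533, 0.5277, 0.1897], 'eef_rot': [[0.9603, -0.0007, 0.279], [-0.279, -0.0018, 0.9603], [-0.0002, -1.0, -0.002]], 'contact_force': [-0.3748, 0.0344, -0.0787], 'grip_width': 0.0938}
309.70691628693146 321.8892109345142 201.7138179885213 [[0.279, 0.96, -0.002], [0.929, -0.269, 0.255], [0.244, -0.073, -0.967]] [0.083, 0.549, 0.384]schema error: expected keys x, y, z, ax, ay, az, fingers
```

View pics/w1.png

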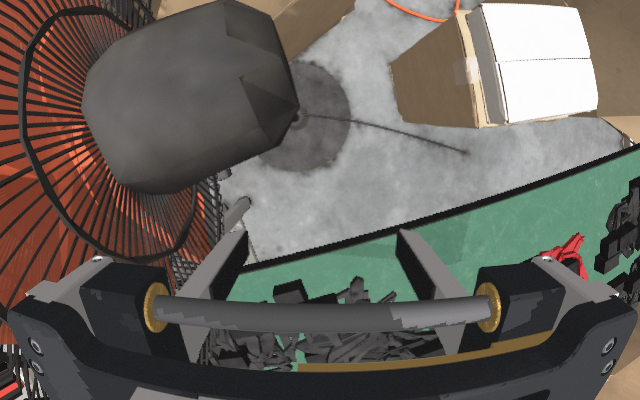

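The rows were refused (every key is required), and this view shows only the start area: the fan left, the fingertips at (240,240) and (405,235). Sending the move again with all the keys.

```bash
python3 -m pendant '[{"x":0,"y":-0.1,"z":0,"ax":0,"ay":0,"az":0,"fingers":0.56},{"x":0.1,"y":-0.16,"z":-0.05,"ax":0,"ay":0,"az":0,"fingers":0.56},{"x":0.19,"y":-0.16,"z":-0.13,"ax":0,"ay":0,"az":0,"fingers":0.56},{"x":0.28,"y":-0.16,"z":-0.21,"ax":0,"ay":0.056,"az":0,"fingers":0.56},{"x":0.36,"y":-0.16,"z":-0.29,"ax":0,"ay":0.112,"az":0,"fingers":0.56},{"x":0.44,"y":-0.16,"z":-0.37,"ax":0,"ay":0.168,"az":0,"fingers":0.56},{"x":0.52,"y":-0.16,"z":-0.45,"ax":0,"ay":0.224,"az":0,"fingers":0.56},{"x":0.6,"y":-0.16,"z":-0.53,"ax":0,"ay":0.28,"az":0,"fingers":0.56},{"x":0.68,"y":-0.16,"z":-0.61,"ax":0,"ay":0.336,"az":0,"fingers":0.56},{"x":0.76,"y":-0.16,"z":-0.69,"ax":0,"ay":0.392,"az":0,"fingers":0.56},{"x":0.82,"y":-0.16,"z":-0.76,"ax":0,"ay":0.448,"az":0,"fingers":0.56},{"x":0.85,"y":-0.16,"z":-0.81,"ax":0,"ay":0.504,"az":0,"fingers":0.56}]' 10
python3 - <<'E'
from station import robot
import cv2,numpy as np,pickle
robot.camera("side");robot.camera("side")
o=robot.get_obs(); print({k:np.round(o[k],4).tolist() for k in('time','joint_positions','eef_pos','eef_rot','contact_force','grip_width')})
c=robot.camera("wrist"); pickle.dump((c,o),open("w2.pkl","wb")); cv2.imwrite("pics/w2.png",c["color"][:,:,::-1]); print(c["fx"],c["cx"],c["cy"],np.round(c["R"],3).tolist(),np.round(-c["R"].T@c["t"],3).tolist())
E
```

```text
time: 1.65
eef_pos: [0.449, 0.0186, 0.27]
eef_rot: [[-0.299, -0.001, 0.954], [-0.954, 0.0, -0.299], [0.0, -1.0, -0.001]]
contact_force: [-0.0, 1.1, -0.8]
grip_width: 0.0416
{'time': 1.75, 'joint_positions': [-4.8716, -7.956, 82.2937, -0.0378, 105.7509, 12.3399], 'eef_pos': [0.4489, 0.0183, 0.2699], 'eef_rot': [[-0.2961, -0.0016, 0.9552], [-0.9552, -0.0005, -0.2961], [0.001, -1.0, -0.0014]], 'contact_force': [-0.0906, -0.2027, 0.5283], 'grip_width': 0.0415}
309.70691628693146 321.8892109345142 201.7138179885213 [[0.955, -0.296, -0.002], [-0.285, -0.923, 0.257], [-0.078, -0.245, -0.966]] [0.472, 0.089, 0.464]
```

View pics/w2.png

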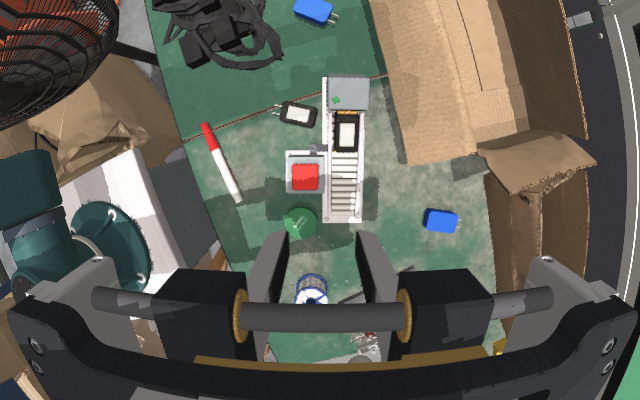

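Wrist view: pad at (305,178), stop bar about (346,152), adapter (347,135), chute running vertically to (343,220); fingers at (268,265) and (372,265), aligned with the chute within a few degrees.

```bash
cat >> h.py <<'E'
def wcloud(c):
    v,u=np.mgrid[0:400,0:640]; x=(u-c["cx"])/c["fx"]; y=(v-c["cy"])/c["fy"]; r=np.hypot(x,y)+1e-9
    z=c["z_map"]; k=np.tan(np.minimum(r,1.5))/r*z
    return (np.stack([x*k,y*k,z],-1)-c["t"])@c["R"]
def analyse(P,I,n,yaw0=np.radians(73)):
    I=I.astype(int); near=(np.hypot(P[...,0]-.45,P[...,1]-.03)<.17)
    m=near&(I[...,0]>130)&(I[...,1]<90)&(I[...,2]<90)&(P[...,2]>.045)&(P[...,2]<.065)
    q=P[m]; ctr,sz,a=cv2.minAreaRect(q[:,:2].astype('float32')*1000)
    print(n,'pad n',m.sum(),'mean',q.mean(0).round(4),'z',np.median(q[:,2]).round(4),'rect',np.round(ctr,1),np.round(sz,1),a)
    pad=np.array(ctr)/1000; yaw=yaw0
    for it in range(3):
        ex=np.array([np.cos(yaw),np.sin(yaw)]); ey=np.array([-ex[1],ex[0]])
        X=(P[...,:2]-pad)@ex-.030; Y=(P[...,:2]-pad)@ey+.054; Z=P[...,2]
        zc=.057+(X-.062)*np.tan(.25)
        k=near&(abs(Z-zc)<.013)&(abs(Y)<.04)&(X>-.09)&(X<-.01)
        xs,lo,hi=[],[],[]
        for x in np.arange(-.088,-.012,.006):
            y=Y[k&(abs(X-x)<.003)]
            # keep clear of the pad wing
            y=y[y<.03]
            if len(y)>6: xs.append(x);lo.append(y.min());hi.append(y.max())
        f=np.polyfit(xs,lo,1); g=np.polyfit(xs,hi,1)
        mid=(np.polyval(f,-.03)+np.polyval(g,-.03))/2
        print('  yaw',np.degrees(yaw).round(2),'slopes',f[0].round(3),g[0].round(3),'edges at trap',np.polyval(f,-.03).round(4),np.polyval(g,-.03).round(4),'z-zc',np.median((Z-zc)[k]).round(4))
        yaw+=np.arctan(f[0])
    m=near&(I[...,0]>150)&(I[...,1]>110)&(I[...,2]<90)&(X<.02)&(X>-.03)
    if m.any(): print('  yellow st',X[m].mean().round(4),Y[m].mean().round(4),Z[m].mean().round(4),m.sum())
    h=near&(Z>.085)&(Z<.11)&(abs(Y)<.05)
    if h.any(): print('  head X',np.percentile(X[h],[2,98]).round(4),'Y',np.percentile(Y[h],[2,98]).round(4),'Z',np.median(Z[h]).round(4))
    return pad,yaw
E
python3 - <<'E'
import pickle
from h import *
c,o=pickle.load(open("w2.pkl","rb")); analyse(wcloud(c),c["color"],"wrist")
c=pickle.load(open("c1.pkl","rb"))["top"]; analyse(cloud(c),c["color"],"top")
E
```

```text
wrist pad n 631 mean [0.4269 0.0252 0.0564] z 0.0565 rect [427.1  25.7] [34.5 35.3] 72.63984680175781
  yaw 73.0 slopes 0.114 0.03 edges at trap -0.0212 0.0293 z-zc 0.0002
  yaw 79.51 slopes 0.006 0.005 edges at trap -0.022 0.0292 z-zc 0.0016
  yaw 79.87 slopes -0.009 0.008 edges at trap -0.0219 0.0292 z-zc 0.0017
  yellow st -0.0071 0.0262 0.3972 56
  head X [0.0505 0.0919] Y [-0.0362  0.0117] Z 0.0986
top pad n 191 mean [0.4276 0.0268 0.0567] z 0.0565 rect [428.   26.8] [34.  34.9] 72.89693450927734
  yaw 73.0 slopes 0.11 0.032 edges at trap -0.0211 0.0288 z-zc 0.0002
  yaw 79.29 slopes -0.015 -0.007 edges at trap -0.0219 0.0279 z-zc 0.0016
  yaw 78.46 slopes 0.0 -0.006 edges at trap -0.0217 0.0278 z-zc 0.0015
  yellow st -0.0005 -0.0011 0.0486 18
  head X [0.0528 0.0931] Y [-0.0335  0.0147] Z 0.0986
```

Both views agree: pad (0.427, 0.026, 0.0565), yaw about 72.8° from the pad, and the head position agrees. (The edge-slope fit is contaminated by the wing, so I discard it.) TCP target is (0.453, 0.018), no turn needed. Descending to 24 mm above the pad and checking.

```bash
python3 -m pendant '[{"x":0,"y":0.1,"z":0.008,"ax":0,"ay":0,"az":0,"fingers":0.56},{"x":0,"y":0.2,"z":0.008,"ax":0,"ay":0,"az":0,"fingers":0.56},{"x":0,"y":0.28,"z":0.008,"ax":0,"ay":0,"az":0,"fingers":0.56},{"x":0,"y":0.32,"z":0.008,"ax":0,"ay":0,"az":0,"fingers":0.56},{"x":0,"y":0.332,"z":0.008,"ax":0,"ay":0,"az":0,"fingers":0.56},{"x":0,"y":0.332,"z":0.008,"ax":0,"ay":0,"az":0,"fingers":0.56}]'
python3 - <<'E'
from station import robot
from h import *
import pickle
o=robot.get_obs(); print({k:np.round(o[k],4).tolist() for k in('time','eef_pos','eef_rot','contact_force','grip_width')})
R=o['eef_rot'];tip=o['eef_pos']+R@[0,.025,0]
ey=np.array([-.9553,.2957]);pad=np.array([.4273,.0258])
for s in(-1,1):
    p=tip+R@[0,0,s*.027]; d=p[:2]-pad; print('finger',p.round(4),'rel pad x,y (st)',(d@[.2957,.9553]).round(4),(d@ey).round(4))
c=robot.camera("wrist"); t=robot.camera("top"); s=robot.camera("side"); pickle.dump((c,t,s),open("w3.pkl","wb"))
a=cv2.resize(c["color"][60:330,200:480,::-1],(560,540)); cv2.imwrite("pics/w3.png",a)
E
```

```text
time: 2.55
eef_pos: [0.4525, 0.0203, 0.1052]
eef_rot: [[-0.289, 0.001, 0.957], [-0.957, 0.0, -0.289], [-0.0, -1.0, 0.0]]
contact_force: [0.0, 0.3, 0.5]
grip_width: 0.0416
{'time': 2.55, 'eef_pos': [0.4525, 0.0203, 0.1052], 'eef_rot': [[-0.2891, 0.0005, 0.9573], [-0.9573, 0.0003, -0.2891], [-0.0005, -1.0, 0.0004]], 'contact_force': [0.047, 0.2928, 0.5023], 'grip_width': 0.0416}
finger [0.4267 0.0281 0.0802] rel pad x,y (st) 0.002 0.0013
finger [0.4783 0.0125 0.0802] rel pad x,y (st) 0.0024 -0.0527
```

View pics/w3.png

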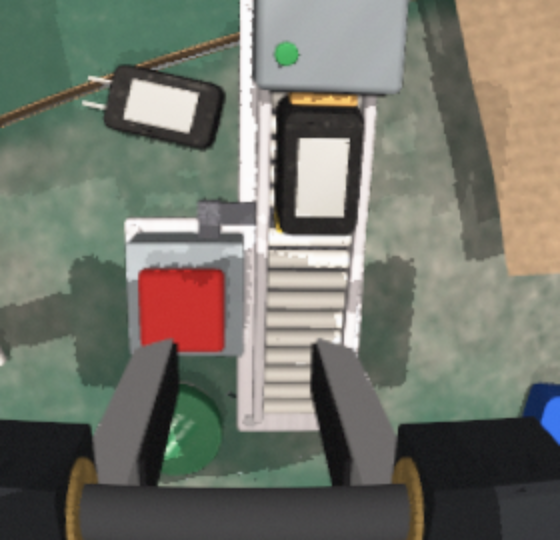

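Close view: pad (180,310), chute mid-width near column 306, left fingertip near (162,348), right near (332,348), both seemingly a bit wide. Measuring the fingertips in the same picture.

Run:
```python
import pickle
from h import *
c,t,s=pickle.load(open("w3.pkl","rb")); P=wcloud(c); I=c["color"]
analyse(P,I,"wrist")
tcp=np.array([.4525,.0203,.1052]);R=np.array([[-.2891,.0005,.9573],[-.9573,.0003,-.2891],[-.0005,-1,.0004]])
T=(P-tcp)@R*1000
print("tip pts in tool frame (x,y,z mm)")
for lo,hi in((25,30),(20,25),(15,20),(5,10)):
  for sg in(-1,1):
    k=(T[...,1]>lo)&(T[...,1]<hi)&(T[...,2]*sg>10)&(T[...,2]*sg<50)&(abs(T[...,0])<16)
    if k.sum()>3: print(lo,hi,sg,k.sum(),'x',np.percentile(T[k][:,0],[3,97]).round(1),'z',np.percentile(T[k][:,2],[3,97]).round(1))
# chute cross-section in the station frame at pad's x
pad=np.array([.4273,.0258]);ex=np.array([.2957,.9553]);ey=np.array([-.9553,.2957])
X=(P[...,:2]-pad)@ex*1000;Y=(P[...,:2]-pad)@ey*1000+54;Z=P[...,2]*1000
for x in(20,10,0,-10):
  k=(abs(X-x)<2)&(abs(Y)<32)&(Z<60); i=np.argsort(Y[k]); print(x,[(int(a),int(b)) for a,b in zip(Y[k][i],Z[k][i])][::max(1,k.sum()//24)])
```

```text
wrist pad n 1616 mean [0.4281 0.0271 0.0564] z 0.0564 rect [426.6  25.8] [35.2 35.3] 72.66722869873047
  yaw 73.0 slopes -0.344 0.043 edges at trap -0.022 0.0296 z-zc 0.0003
  yaw 54.02 slopes 0.168 0.146 edges at trap -0.0185 0.026 z-zc -0.0041
  yaw 63.54 slopes -0.13 0.186 edges at trap -0.0197 0.0292 z-zc -0.0019
  yellow st 0.0045 0.037 0.2015 36
  head X [0.0648 0.1038] Y [-0.0057  0.0421] Z 0.0988
tip pts in tool frame (x,y,z mm)
20 [(-30, 8), (-20, 43), (-17, 40), (-16, 29), (-13, 37), (-12, 38), (-10, 38), (-8, 38), (-6, 28), (-4, 37), (-2, 38), (0, 38), (1, 29), (3, 36), (5, 28), (7, 29), (9, 36), (11, 39), (14, 37), (16, 29), (19, 43), (22, 42), (24, 9), (27, 8), (29, 39)]
10 [(-21, 41), (-19, 41), (-17, 35), (-14, 27), (-13, 26), (-11, 35), (-9, 27), (-7, 27), (-5, 35), (-3, 28), (-1, 31), (0, 35), (2, 35), (4, 35), (5, 35), (7, 36), (9, 35), (11, 27), (13, 33), (15, 36), (17, 36), (20, 41), (22, 40), (25, 8), (28, 37), (31, 38)]
0 [(-30, 7), (-20, 38), (-18, 38), (-17, 40), (-14, 24), (-12, 30), (-11, 32), (-9, 32), (-7, 32), (-5, 34), (-2, 31), (0, 33), (0, 32), (2, 33), (4, 33), (6, 24), (8, 31), (10, 32), (12, 32), (14, 33), (16, 33), (19, 38), (21, 38), (23, 7), (26, 9), (30, 39)]
-10 [(-31, 0), (-20, 35), (-17, 28), (-15, 21), (-13, 20), (-11, 29), (-9, 22), (-8, 29), (-6, 30), (-4, 30), (-1, 29), (0, 30), (2, 29), (4, 30), (5, 30), (7, 31), (9, 30), (11, 20), (13, 21), (15, 21), (17, 21), (19, 37), (23, 35), (25, 9), (29, 38)]
```

Run:
```python
import pickle
from h import *
c,t,s=pickle.load(open("w3.pkl","rb"))
tcp=np.array([.4525,.0203,.1052]);R=np.array([[-.2891,.0005,.9573],[-.9573,.0003,-.2891],[-.0005,-1,.0004]])
a=cv2.resize(c["color"][60:330,200:480,::-1],(560,540)).copy()
def proj(p):
    q=c["R"]@p+c["t"]; r=np.hypot(q[0],q[1]); th=np.arctan2(r,q[2]); return c["cx"]+c["fx"]*th*q[0]/r,c["cy"]+c["fy"]*th*q[1]/r
for x in(-8,8):
  for zz,col in((20.75,(0,255,0)),(33.2,(0,0,255)),(27,(255,0,255))):
    for sg in(-1,1):
      for y in (25,0):
        u,v=proj(tcp+R@(np.array([x,y,sg*zz])/1000)); U=(u-200)*2;V=(v-60)*2
        cv2.circle(a,(int(U),int(V)),3,col,-1); print(x,y,sg*zz,int(U),int(V))
z=c["z_map"]; print(z[235:260:6,265:300:5].round(3)) 
cv2.imwrite("pics/w3b.png",a)
cv2.imwrite("pics/s3.png",cv2.resize(s["color"][165:265,230:370,::-1],None,fx=5.5,fy=5.5,interpolation=2))
```

```text
-8 25 -20.75 187 304
-8 0 -20.75 180 326
-8 25 20.75 298 304
-8 0 20.75 305 326
-8 25 -33.2 153 304
-8 0 -33.2 143 325
-8 25 33.2 332 304
-8 0 33.2 342 325
-8 25 -27 170 304
-8 0 -27 161 326
-8 25 27 315 304
-8 0 27 323 326
8 25 -20.75 188 344
8 0 -20.75 181 370
8 25 20.75 297 344
8 0 20.75 303 370
8 25 -33.2 155 344
8 0 -33.2 145 370
8 25 33.2 330 344
8 0 33.2 339 370
8 25 -27 171 344
8 0 -27 163 370
8 25 27 314 344
8 0 27 321 370
[[0.279 0.179 0.179 0.18  0.184 0.259 0.259]
 [0.171 0.17  0.169 0.17  0.175 0.32  0.321]
 [0.162 0.163 0.162 0.162 0.171 0.323 0.322]
 [0.154 0.155 0.155 0.158 0.17  0.311 0.314]
 [0.148 0.149 0.148 0.151 0.171 0.306 0.305]]
```

View pics/w3b.png

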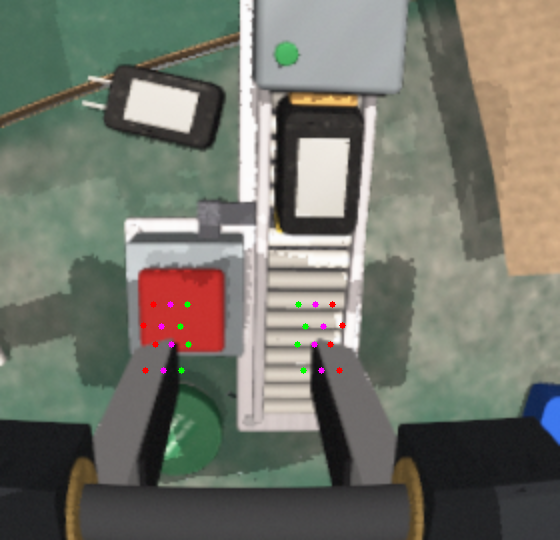

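View pics/s3.png

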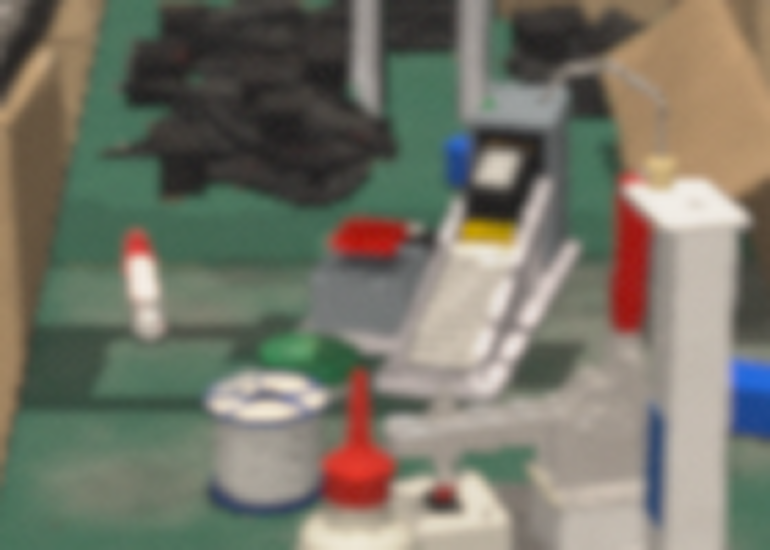

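The side view (pad at (370,238), fingers ending at (370,115) and (470,115)) and the wrist depth both suggest that the real fingertips stand higher than the model's dots. Measuring them from both cameras.

Run:
```python
import pickle
from h import *
from station import robot
c,t,s=pickle.load(open("w3.pkl","rb"))
tcp=np.array([.4525,.0203,.1052]);R=np.array([[-.2891,.0005,.9573],[-.9573,.0003,-.2891],[-.0005,-1,.0004]])
for n,P in(("wrist",wcloud(c)),("side",cloud(s))):
  T=(P-tcp)@R*1000; ok=(P[...,2]>.07)&(abs(T[...,0])<30)&(abs(T[...,2])<60)&(T[...,1]>-60)
  for lo in range(-60,35,5):
    r=[]
    for sg in(-1,1):
      k=ok&(T[...,1]>=lo)&(T[...,1]<lo+5)&(T[...,2]*sg>5)
      if k.sum()>2: r+=[int(k.sum()),np.percentile(T[k][:,0],[5,95]).round(1).tolist(),np.percentile(T[k][:,2],[5,95]).round(1).tolist()]
    if r: print(n,lo,r)
print(robot.tip_reach)
```

```text
wrist -60 [152, [-10.0, 4.2], [-31.2, -20.1], 152, [-10.0, 4.9], [20.9, 32.1]]
wrist -55 [121, [-9.8, 5.2], [-31.3, -20.1], 120, [-9.8, 4.6], [20.9, 32.3]]
wrist -50 [125, [-9.9, 3.4], [-31.2, -20.2], 128, [-10.0, 3.5], [21.0, 32.1]]
wrist -45 [113, [-9.8, 4.5], [-31.4, -20.3], 114, [-9.8, 6.0], [21.0, 32.0]]
wrist -40 [105, [-9.8, 5.4], [-30.9, -20.3], 112, [-9.9, 6.6], [20.7, 31.4]]
wrist -35 [99, [-9.9, 6.2], [-31.1, -20.4], 101, [-9.9, 4.7], [20.7, 31.6]]
wrist -30 [81, [-9.8, 6.4], [-30.9, -20.0], 82, [-9.9, 4.9], [20.8, 31.9]]
wrist -25 [69, [-9.9, 3.4], [-29.7, -20.2], 86, [-10.0, 0.2], [20.7, 30.4]]
wrist -20 [73, [-9.6, 5.0], [-25.9, -20.0], 52, [-9.7, 6.2], [20.8, 27.4]]
wrist -15 [3, [-8.9, -6.5], [20.9, 22.5]]
side -60 [10, [-6.6, 15.8], [-30.6, -21.4], 8, [-8.2, 11.0], [23.0, 32.4]]
side -55 [13, [-4.9, 14.4], [-32.3, -21.2], 13, [-6.1, 13.2], [21.5, 33.3]]
side -50 [9, [-4.7, 12.5], [-29.8, -21.2], 11, [-5.6, 12.5], [22.1, 32.9]]
side -45 [9, [1.3, 13.5], [-33.0, -20.7], 9, [5.1, 13.9], [22.5, 31.6]]
side -40 [12, [-1.7, 14.4], [-31.9, -20.7], 9, [2.4, 11.3], [22.2, 32.0]]
side -35 [11, [-2.1, 11.2], [-30.6, -20.9], 6, [6.0, 13.9], [22.5, 32.1]]
side -30 [12, [-3.5, 13.6], [-31.3, -21.0], 10, [0.9, 14.2], [22.3, 31.8]]
side -25 [7, [-1.1, 12.2], [-28.1, -21.6], 5, [8.5, 13.7], [22.7, 27.0]]
side -20 [5, [-4.6, 9.4], [-23.3, -21.3]]
0.025
```

Both cameras agree that the fingertips end about 15 mm *behind* the reported TCP rather than 25 mm ahead, so the tips are now at z ≈ 0.12. They are bevelled on the outside and sit about 2 mm uphill. I'll go by what is seen and test it by force: going to TCP z ≈ 0.078 would already press the pad 3 mm if the text were right. I also widen to 48 mm and shift 4 mm downhill.

```bash
python3 -m pendant '[{"x":0.008,"y":0.02,"z":0.002,"ax":0,"ay":0,"az":0,"fingers":0.49},{"x":0.008,"y":0.04,"z":0.002,"ax":0,"ay":0,"az":0,"fingers":0.49},{"x":0.008,"y":0.047,"z":0.002,"ax":0,"ay":0,"az":0,"fingers":0.49},{"x":0.008,"y":0.054,"z":0.002,"ax":0,"ay":0,"az":0,"fingers":0.49},{"x":0.008,"y":0.054,"z":0.002,"ax":0,"ay":0,"az":0,"fingers":0.49}]'
```

```text
time: 3.32
eef_pos: [0.452, 0.0154, 0.0775]
eef_rot: [[-0.291, -0.001, 0.957], [-0.957, 0.0, -0.291], [-0.0, -1.0, -0.001]]
contact_force: [-0.2, 0.1, 1.2]
grip_width: 0.0476
```

```bash
cat > tips.py <<'E'
from station import robot
from h import *
import pickle,sys
o=robot.get_obs(); c=robot.camera("wrist"); s=robot.camera("side"); pickle.dump((c,s,o),open("last.pkl","wb"))
print({k:np.round(o[k],4).tolist() for k in('time','eef_pos','contact_force','grip_width')})
tcp=o['eef_pos'];R=o['eef_rot'];I=c["color"].astype(int)
ex=np.array([.2957,.9553]);ey=np.array([-.9553,.2957]);pad=np.array([.4270,.0258])
for n,P in(("wrist",wcloud(c)),("side",cloud(s))):
  T=(P-tcp)@R*1000; X=(P[...,:2]-pad)@ex*1000; Y=(P[...,:2]-pad)@ey*1000; Z=P[...,2]*1000
  for sg in(-1,1):
    k=(T[...,1]>-45)&(T[...,1]<30)&(T[...,0]<14)&(T[...,0]>-13)&(T[...,2]*sg>15)&(T[...,2]*sg<50)&(Z>(60 if sg<0 else 48)); 
    if k.sum()>3: print(n,sg,k.sum(),'low Z',np.percentile(Z[k],[0,2,5]).round(1),'padrel X',np.percentile(X[k],[2,98]).round(1),'Y',np.percentile(Y[k],[2,98]).round(1))
P=wcloud(c);m=(I[...,0]>130)&(I[...,1]<90)&(I[...,2]<90)&(np.hypot(*(P[...,:2]-pad).transpose(2,0,1))<.04)
print('pad z',np.percentile(P[m][:,2],[10,50,90]).round(4))
X=(P[...,:2]-pad)@ex*1000; Y=(P[...,:2]-pad)@ey*1000+54; zc=.0335+X/1000*np.tan(.25)
m=(abs(Y)<12)&(X>-60)&(X<100)&(P[...,2]>zc+.019)&(P[...,2]<zc+.032)&(X<91)
if m.any(): print('adapter top X',np.percentile(X[m],[2,98]).round(1),m.sum())
if len(sys.argv)>1: cv2.imwrite(sys.argv[1],np.hstack([cv2.resize(c["color"][80:300,220:420,::-1],(400,440)),cv2.resize(s["color"][165:255,260:342,::-1],(400,440),interpolation=2)]))
E
python3 tips.py pics/w4.png
```

```text
{'time': 3.325, 'eef_pos': [0.452, 0.0154, 0.0775], 'contact_force': [-0.2088, 0.0903, 1.2158], 'grip_width': 0.0476}
wrist -1 557 low Z [92.2 93.5 96. ] padrel X [-9.8  7.4] Y [-3.8  8. ]
wrist 1 561 low Z [92.1 93.5 95.9] padrel X [-9.6  7.7] Y [-62.6 -51. ]
side -1 47 low Z [93.8 95.  96.4] padrel X [-16.1  -1.3] Y [-2.5  9. ]
side 1 44 low Z [95.7 96.  97.9] padrel X [-15.4  -3.7] Y [-62.2 -51.9]
pad z [0.0554 0.0565 0.0573]
adapter top X [36.  87.2] 3021
```

View pics/w4.png

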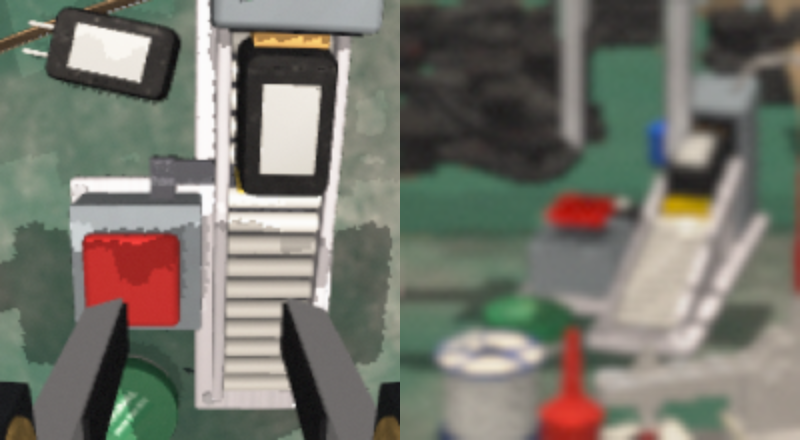

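The text's tip reach is refuted. The pad is untouched at 0.0565, the tips are at z 0.0925, and both fingers are well centred over the pad and chute (side view right: tips at (575,140) and (680,130), above pad and chute). Descending to just above the pad.

```bash
python3 -m pendant '[{"x":0,"y":0.03,"z":0,"ax":0,"ay":0,"az":0,"fingers":0.49},{"x":0,"y":0.05,"z":0,"ax":0,"ay":0,"az":0,"fingers":0.49},{"x":0,"y":0.06,"z":0,"ax":0,"ay":0,"az":0,"fingers":0.49},{"x":0,"y":0.06,"z":0,"ax":0,"ay":0,"az":0,"fingers":0.49}]'; python3 tips.py
```

```text
time: 3.92
eef_pos: [0.4517, 0.0154, 0.047]
eef_rot: [[-0.291, -0.001, 0.957], [-0.957, 0.0, -0.291], [0.0, -1.0, -0.001]]
contact_force: [0.1, -0.0, 0.8]
grip_width: 0.0479
{'time': 3.925, 'eef_pos': [0.4517, 0.0154, 0.047], 'contact_force': [0.1254, -0.0266, 0.7681], 'grip_width': 0.0479}
wrist -1 560 low Z [61.7 63.3 65.3] padrel X [-10.    7.3] Y [-3.4  8.3]
wrist 1 560 low Z [62.1 63.4 65.4] padrel X [-9.6  7.6] Y [-62.4 -50.6]
side -1 41 low Z [64.1 64.3 64.9] padrel X [-16.6  -3.1] Y [-2.2  8.6]
side 1 37 low Z [65.7 65.9 68.1] padrel X [-16.   -2.5] Y [-62.1 -52.1]
pad z [0.0553 0.0564 0.0573]
adapter top X [35.2 87.3] 4235
```

```bash
python3 -m pendant '[{"x":0,"y":0.01,"z":0,"ax":0,"ay":0,"az":0,"fingers":0.49},{"x":0,"y":0.016,"z":0,"ax":0,"ay":0,"az":0,"fingers":0.49},{"x":0,"y":0.02,"z":0,"ax":0,"ay":0,"az":0,"fingers":0.49},{"x":0,"y":0.02,"z":0,"ax":0,"ay":0,"az":0,"fingers":0.49}]'; python3 tips.py
```

```text
time: 4.53
eef_pos: [0.4525, 0.0154, 0.038]
eef_rot: [[-0.291, 0.001, 0.957], [-0.957, 0.0, -0.291], [-0.0, -1.0, 0.001]]
contact_force: [-0.0, 0.1, 1.8]
grip_width: 0.0476
{'time': 4.525, 'eef_pos': [0.4525, 0.0154, 0.038], 'contact_force': [-0.0152, 0.0977, 1.7607], 'grip_width': 0.0476}
wrist -1 474 low Z [60.  60.4 61.5] padrel X [-9.6  7.5] Y [-4.1  7.6]
wrist 1 563 low Z [53.  54.3 56.5] padrel X [-9.2  7.8] Y [-63.  -51.4]
side -1 46 low Z [60.1 60.4 60.9] padrel X [-15.7   8.1] Y [-3.1  9.3]
side 1 36 low Z [54.1 55.2 57.3] padrel X [-15.9  -3.9] Y [-62.9 -52.2]
pad z [0.0517 0.0528 0.0537]
adapter top X [ 6.9 87.1] 4918
```

Contact made as predicted: pad 3.6 mm down, tips at 0.053. Pressing on to the bottom.

```bash
python3 -m pendant '[{"x":0,"y":0.005,"z":0,"ax":0,"ay":0,"az":0,"fingers":0.49},{"x":0,"y":0.01,"z":0,"ax":0,"ay":0,"az":0,"fingers":0.49},{"x":0,"y":0.014,"z":0,"ax":0,"ay":0,"az":0,"fingers":0.49},{"x":0,"y":0.017,"z":0,"ax":0,"ay":0,"az":0,"fingers":0.49},{"x":0,"y":0.019,"z":0,"ax":0,"ay":0,"az":0,"fingers":0.49},{"x":0,"y":0.019,"z":0,"ax":0,"ay":0,"az":0,"fingers":0.49},{"x":0,"y":0.019,"z":0,"ax":0,"ay":0,"az":0,"fingers":0.49}]'; python3 tips.py pics/w5.png
```

```text
time: 5.5
eef_pos: [0.4526, 0.0154, 0.0294]
eef_rot: [[-0.291, 0.001, 0.957], [-0.957, -0.0, -0.291], [-0.0, -1.0, 0.001]]
contact_force: [-1.9, 0.3, 9.0]
grip_width: 0.0477
{'time': 5.5, 'eef_pos': [0.4526, 0.0154, 0.0294], 'contact_force': [-1.8708, 0.2968, 9.0292], 'grip_width': 0.0477}
wrist -1 325 low Z [60.  60.6 61. ] padrel X [-9.8  7.5] Y [-4.2  7.6]
wrist 1 505 low Z [48.6 50.4 53.8] padrel X [-9.4 10.5] Y [-63.4 -47.5]
side -1 25 low Z [60.7 60.9 61.1] padrel X [-15.3   5.2] Y [-3.   7.8]
side 1 46 low Z [48.  48.8 50.4] padrel X [-15.7   9.3] Y [-65.5 -44.5]
pad z [0.0432 0.0444 0.0452]
adapter top X [ 5.6 73.5] 4751
```

View pics/w5.png

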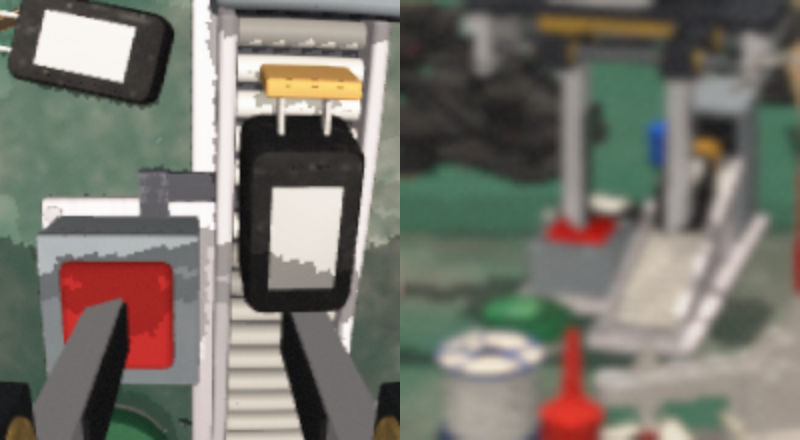

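Pad fully down (0.0444, 12 mm travel, 9 N). The adapter is out, pins clear of the socket, front end against the chute finger near (315,310). Adding a little press margin and checking that it stays still.

```bash
python3 -m pendant '[{"x":0,"y":0.002,"z":0,"ax":0,"ay":0,"az":0,"fingers":0.49},{"x":0,"y":0.003,"z":0,"ax":0,"ay":0,"az":0,"fingers":0.49},{"x":0,"y":0.003,"z":0,"ax":0,"ay":0,"az":0,"fingers":0.49},{"x":0,"y":0.003,"z":0,"ax":0,"ay":0,"az":0,"fingers":0.49},{"x":0,"y":0.003,"z":0,"ax":0,"ay":0,"az":0,"fingers":0.49},{"x":0,"y":0.003,"z":0,"ax":0,"ay":0,"az":0,"fingers":0.49},{"x":0,"y":0.003,"z":0,"ax":0,"ay":0,"az":0,"fingers":0.49},{"x":0,"y":0.003,"z":0,"ax":0,"ay":0,"az":0,"fingers":0.49}]'; cp last.pkl prev.pkl; python3 tips.py
python3 - <<'E'
import pickle
from h import *
def lab(f):
    c=pickle.load(open(f,"rb"))[0]; P=wcloud(c); I=c["color"].astype(int)
    X=(P[...,:2]-[.427,.0258])@[.2957,.9553]*1000; Y=(P[...,:2]-[.427,.0258])@[-.9553,.2957]*1000+54; zc=33.5+X*np.tan(.25)
    m=(I.min(-1)>170)&(abs(Y)<14)&(X>0)&(X<70)&(P[...,2]*1000>zc+20); return X[m].mean().round(2),Y[m].mean().round(2),(P[...,2]*1000-zc)[m].mean().round(2)
print(lab("prev.pkl"),lab("last.pkl"))
E
```

```text
time: 6.6
eef_pos: [0.4527, 0.0154, 0.0293]
eef_rot: [[-0.291, 0.001, 0.957], [-0.957, -0.0, -0.291], [-0.0, -1.0, 0.001]]
contact_force: [-4.3, 0.6, 16.8]
grip_width: 0.048
{'time': 6.6, 'eef_pos': [0.4527, 0.0154, 0.0293], 'contact_force': [-4.3288, 0.5867, 16.8427], 'grip_width': 0.048}
wrist -1 315 low Z [60.  60.3 60.9] padrel X [-9.6  7.5] Y [-4.3  7.4]
wrist 1 503 low Z [48.6 50.  53.5] padrel X [-9.3 10.5] Y [-63.5 -48. ]
side -1 28 low Z [60.8 61.1 61.3] padrel X [-15.8   3.6] Y [-2.4  8.7]
side 1 50 low Z [49.1 49.9 50.7] padrel X [-15.7  10.1] Y [-68.  -42.7]
pad z [0.0432 0.0443 0.0452]
adapter top X [ 5.4 73.6] 4767
(np.float64(36.12), np.float64(0.18), np.float64(28.07)) (np.float64(36.13), np.float64(0.15), np.float64(28.02))
```

```bash
python3 -c "
from station import robot
print(robot.sign_off())"
```

```text
the job is handed in; nothing more can be done
None
```

The job is handed in. One fingertip holds the red pad down, and the adapter rests against the other finger, on the rollers. The robot's clock read about 6.7 s at hand-in, against the 40 s limit.

**Last checks:**
- **Pad:** it is at z = 0.0443, down from 0.0565, which is the full 12 mm. The press force was about 17 N and steady.
- **Adapter:** it is out with its pins clear of the socket. It moved less than 0.1 mm over the last second and sits centred in the chute. Its top measured about 1 mm higher than expected, which is within camera error.
- **Other things:** the arm touched nothing but the pad and the adapter. I did not measure the loose objects again afterwards, but those visible in the last picture looked unmoved.

**What disagreed or failed:**
- **Fingertip position:** the text and `robot.tip_reach` put the fingertips 25 mm ahead of the TCP. Two cameras showed them about 15 mm behind it, and a test descent that left the pad untouched confirmed that. I went by the measurement.
- **Station angle:** one edge fit gave a yaw of about 79°. I discarded it because the pad's wing disturbed it, and used 72.8° from the pad and socket head.
- **First move call:** it was refused for missing keys before anything moved, and I sent it again in full.

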